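# Load the sample carrier under the drag spring

### The job

With your fingertips, press the sample carrier's rear tread down hard so the sprung lift plate sinks and, keeping it pressed down, slide the carrier nose-first under the crossbar and the drag spring until it is fully home against the end stop; then let go so the lift plate springs up behind it. Only press and push: do not lift the carrier or prise the spring up, and leave the jar, the beaker and the vial block where they stand.

Things in the scene. Friction and masses are not known exactly. Their poses are not given: they have to be found in the camera images.
- dock: Low metal loading dock fixed to the bench, base 200 x 112 mm. Its x axis is the direction in which the carrier slides, z up; origin at bench level on the channel's centre line, below the crossbar face that looks at the bay. Channel 79 mm wide, fixed floor 22 mm above the bench from x = -48 to +56 mm. Rails 9 mm wide; rails and rear wall (face at x = -115 mm) have tops 34 mm above the bench.
- carrier: Loose grey sample carrier, flat plate 100 (x) x 76 (y) x 14 (z) mm, about 0.15 kg; origin at the centre of its underside, x towards its nose (as the dock's x). Six round dark wells on the front part. At the start it lies in the bay on the raised lift plate, nose 3 to 13 mm short of the crossbar, underside 30 mm above the bench; pressed fully down, 22 mm.
- tread (a point): Centre of the tread, on the carrier's top, 33 mm behind its origin. The tread is the flat rear area, 34 mm long (x), where fingertips press down. It ends in front at a thumb rib across the top (60 mm wide, 5 mm thick, 5 mm high), whose rear face is 17 mm ahead of this point, to push against.
- lift_plate (a joint): Sprung plate forming the floor of the loading bay, 64 x 70 mm, from x = -113 to -49 mm in the dock's frame. 0 = fully up, its top 8 mm above the fixed floor; 0.008 m = pressed down flush with it. It pushes up with about 7 N when up and 14 N when flush. Once the carrier is fully home it springs up behind the carrier's rear edge.
- drag_spring (a joint): Steel leaf spring, 22 mm wide, in the middle of the channel, hinged behind the crossbar, sloping down and away to a turned-up tip near dock x = 45 mm. 0 = relaxed, tip 9 mm above the fixed floor; grows (rad) as the carrier's nose pushes it up, to about 0.17 with the carrier under it, pressing on it with some 5 N and dragging.
- jar: Bystander: closed brown glass jar, 52 mm across, 75 mm tall; origin at the centre of its underside.
- beaker: Bystander: open glass beaker, 60 mm across, 65 mm tall; origin at the centre of its underside.
- vial_block: Bystander: aluminium block 50 x 70 x 30 mm with three capped vials, 64 mm tall in all; origin at the centre of its underside.
- crossbar (a point): Lower near edge of the dark crossbar over the channel, on the centre line: dock x = 0, 38.5 mm above the bench. The bar is 12 mm thick along x, its top 53 mm above the bench. The raised carrier (top at 44 mm) runs against it; pressed flush (top at 36 mm) it clears it by 2.5 mm.
- stop (a point): Centre line of the end stop's face at floor level: dock x = +56 mm, 22 mm above the bench. The stop is a grey block across the channel, top 40 mm above the bench. Fully home, the carrier's nose touches it: carrier origin at dock x = +6 mm, rear edge at -44 mm, rib 5 mm short of the crossbar.
Mind the look-alikes: they are no part of the job. Of the things that look like the carrier, the largest one is meant.

How it is judged:
By the outcome, as a careful person would: the job done as asked, in the order asked, and still so for the second after the job is handed in, with the robot touching nothing.
It also fails if it takes over 38 s, if anything falls off the work surface, if the arm or the gripper's body presses on something with over 40 N, if the wrist force passes 120 N, or if a joint passes its speed limit or range.

### The arm

A 6-joint arm with a two-finger parallel gripper is mounted at the origin on the work surface. World frame = base frame: x ahead of the robot, y to its left, z up, the work surface at z = 0. Lengths are in m, angles in rad, forces in N, time in s.
With the tool pointing down it reaches from about 0.35 to 0.85 m from the base axis. Payload 8.1 kg.
Tool frame: the origin (TCP) lies between the finger pads; the fingertips stand nose_length ahead of it and the grasp point (between the pads) lies 2 mm behind it (nose_length is the distance from the TCP to the fingertips, in m); z points along the fingers, x is the direction in which the jaws open and shut, and the axes are right-handed (so a half turn about z gives the same grasp; the last joint's range is limited). The gripper opens to 93 mm and grips with 3 to 60 N. Pads are 15 mm wide; open, the fingers measure 128 mm over their backs; the gripper's body (75 mm by 188 mm) begins 65 mm behind the grasp point.
Start: joints at [1.137, 0.13, 1.488, -0, 1.523, -0.085], TCP at [0.205, 0.564, 0.236] pointing down, gripper open.
Joint ranges: [-2.96, 2.96], [-0.89, 2.26], [0.02, 2.5], [-1.34, 4.48], [0, 2.73], [-2.66, 2.66]. Speed limits (rad/s): [2.39, 2.39, 2.79, 3.14, 3.14, 3.14].

### API

Orientations are given as a rotation vector (axis times angle).
In Python, from plant import * gives the robot as it stands.
- The arm moves only by the tool carry_out, never from a script. Its argument "steps" is a list of rows, each an object with "xyz": the shift along the world's x, y, z in cm, a list of three; "rot": the turn, a rotation vector about the world's x, y, z in degrees, a list of three. In form: [{"xyz": [tx, ty, tz], "rot": [rx, ry, rz]}, ...]. A call has 1 to 10 rows; each row is the pose to reach, as a shift and turn from the pose commanded when the call began; what a row does not reach only later rows make up. A row lasts 1/10 s, in which the tool goes at most 50 mm and 8.59 degrees, less where a joint would pass 70% of its speed; a pose out of reach is approached as far as the arm can. A call with a gripper value outside its range is refused whole. "grip" is the opening, from 0 (shut) to 1 (fully open), set as the call begins (left out, the last holds). The fingers move at their own pace and stop on an object; "force" is the grip in N (left out, the last holds). Time passes only in rows, so rows that repeat a pose let the fingers close. It gives the time, the measured TCP pose, the force and the opening at its end, in the units of the state.
- read_state(): the state, without advancing time (a new reading comes with each control period).
- read_camera(name): name is "scene" or "top"; returns the picture (400x640x3 uint8, red, green, blue); there is no depth.
- calibration(name): a dict with "fov_y" (degrees; the focal length in pixels is half the picture's height over the tangent of half this angle, whatever the lens; pixels are square), "cx", "cy" (the principal point, pixels), "xyz" and "attitude" of the camera in the world. Camera axes: x right, y down, z forward; pixel columns grow to the right and rows downward; lengths in m; the calibration is good to about 2 mm. A picture is of the moment at which its call begins. calibration takes no time and is no camera call.
- close_job(): hands the job in, once; it reports no verdict.
The state is a dict: "t": time; "q": joint angles; "dq": joint speeds; "joint_torque": joint torques, N m; "tool_pos": TCP position; "orientation": TCP orientation; "force": force on the tool from outside, world axes, zero at the start; "wrist_torque": the same for the moment, N m; "opening": finger opening in m.
Only numpy, scipy, OpenCV 4.12 (cv2) and the standard library are available. Lean on these libraries where they do the work, as an engineer would, in place of code of your own. Each camera call takes 0.05 s, during which the arm holds its last target.

## Working session

There is one attempt and no reset: what is moved stays moved. The work goes in short steps, Python scripts to look and compute and a tool call to move; the robot and the scene stay as the last step left them, time stands still between calls to the robot, and variables do not carry over. Pictures are saved under pics/ and viewed, and the job is handed in when it is done.

Besides the shell and the picture viewer there is one more tool, called after ">>>" by a JSON object that holds its "fn" and its "kwargs". carry_out: Moves the arm, as the interface text tells. Its arguments: {"type":"object","properties":{"steps":{"type":"array","items":{"type":"object","properties":{"xyz":{"type":"array","items":{"type":"number"}},"rot":{"type":"array","items":{"type":"number"}}}}},"grip":{"type":"number"},"force":{"type":"number"}},"required":["steps"]}

```bash
ls; mkdir -p pics; python3 - <<'E'
from plant import *
import cv2
s=read_state();print(s)
for n in("scene","top"):
    print(n,calibration(n)); cv2.imwrite(f"pics/{n}0.png",read_camera(n)[:,:,::-1])
try: print(nose_length)
except Exception as e: print(e)
E
```

```text
pics
{'t': 0.0, 'q': array([ 1.13656475e+00,  1.31152357e-01,  1.48925526e+00,  2.55104583e-05,
        1.52295059e+00, -8.53758035e-02]), 'dq': array([-2.30403691e-03,  5.04475970e-05,  5.29349419e-04, -1.56278921e-03,
       -2.02306924e-04,  4.30693891e-04]), 'joint_torque': array([ 6.83760081e-04, -5.59829485e+01, -4.91767824e+01,  7.68968370e-02,
        3.55202460e-02, -1.74468059e-04]), 'tool_pos': array([0.20483446, 0.56340892, 0.23460584]), 'orientation': array([ 2.57254559e+00,  1.80171616e+00, -2.41842188e-03]), 'force': array([-0.08049623, -0.07145174, -0.09778453]), 'wrist_torque': array([ 0.01254999, -0.00796392, -0.02482501]), 'opening': 0.09300013830113574}
scene {'fov_y': 52.89912553261967, 'cx': 315.9574173289672, 'cy': 196.0848434441135, 'xyz': array([0.99568029, 0.22917235, 0.52975743]), 'attitude': array([-1.28235881, -2.23468557,  0.96157583])}
top {'fov_y': 44.25083587492379, 'cx': 317.121707205789, 'cy': 202.23714907733034, 'xyz': array([ 0.51531294, -0.02542173,  0.80934473]), 'attitude': array([-2.19444546,  2.18153494, -0.05421602])}
0.017
```

View pics/scene0.png

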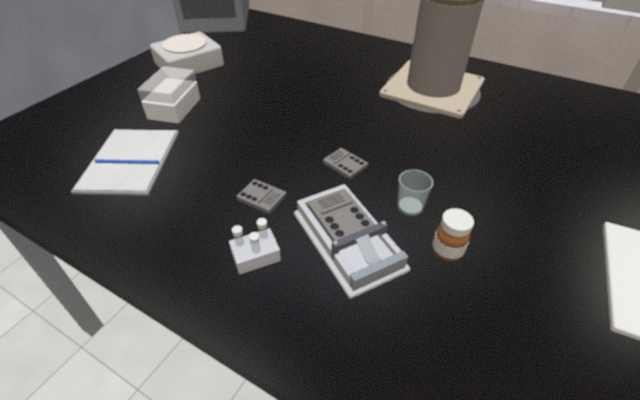

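View pics/top0.png

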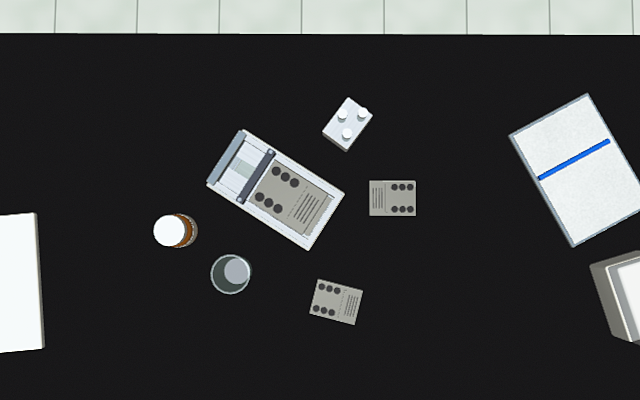

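The top view shows three carrier-like plates: one in the dock at about (290,195) and two smaller loose ones at (393,198) and (336,302). The one in the dock is the largest and lies in the bay, so it fits. I'll confirm that with an enlarged crop.

```bash
python3 - <<'E'
import cv2
a=cv2.imread("pics/top0.png")[115:265,190:360]
cv2.imwrite("pics/topcrop.png",cv2.resize(a,None,fx=4,fy=4,interpolation=cv2.INTER_CUBIC))
a=cv2.imread("pics/scene0.png")[175:300,285:420]
cv2.imwrite("pics/scenecrop.png",cv2.resize(a,None,fx=4.7,fy=4.7,interpolation=cv2.INTER_CUBIC))
E
```

```text
(no output)
```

View pics/topcrop.png

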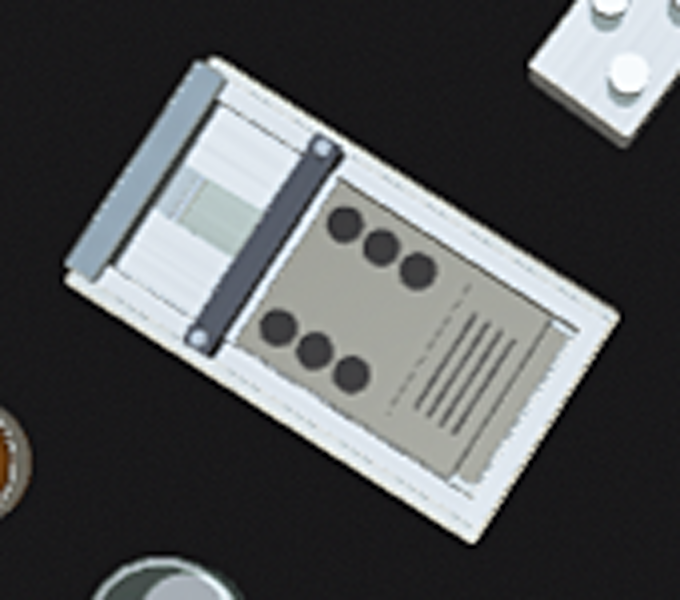

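View pics/scenecrop.png

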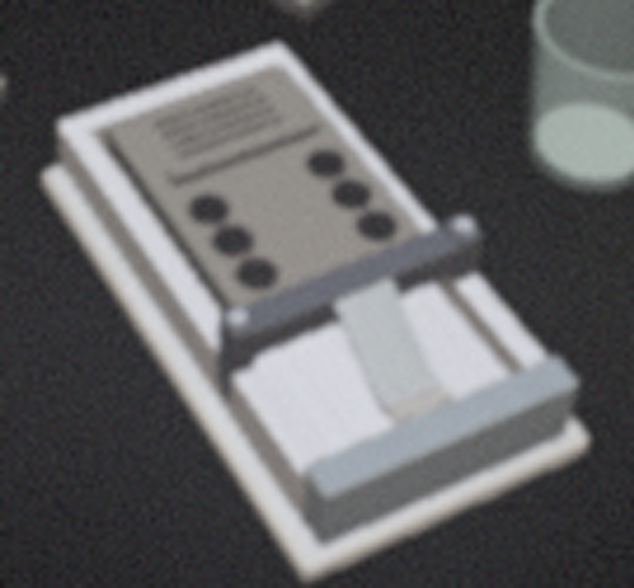

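The crop confirms it: the dock plate has six wells, a dashed-looking rib line and a hatched tread, with its nose beside the crossbar. The tread centre is at crop (467,375). Next I'll measure the points.

```bash
cat > h.py <<'E'
import numpy as np
from plant import *
from scipy.spatial.transform import Rotation as R
def ray(n,u,v):
    c=calibration(n); f=200/np.tan(np.radians(c['fov_y']/2))
    d=R.from_rotvec(c['attitude']).apply([(u-c['cx'])/f,(v-c['cy'])/f,1]); return c['xyz'],d
def onz(n,u,v,z):
    o,d=ray(n,u,v); return o+d*(z-o[2])/d[2]
def proj(n,p):
    c=calibration(n); f=200/np.tan(np.radians(c['fov_y']/2))
    q=R.from_rotvec(c['attitude']).inv().apply(np.array(p)-c['xyz']); return q[:2]/q[2]*f+[c['cx'],c['cy']]
E
python3 - <<'E'
from h import *
np.set_printoptions(precision=4,suppress=True)
T=lambda u,v,z: onz("top",190+(u+.5)/4-.5,115+(v+.5)/4-.5,z)
S=lambda u,v,z: onz("scene",285+(u+.5)/4.7-.5,175+(v+.5)/4.7-.5,z)
B=[T(208,57,.005),T(620,318,.005),T(473,545,.005),T(67,280,.005)]
print("base",np.array(B)); 
for i in range(4): print(np.linalg.norm(B[i]-B[(i+1)%4]))
d=B[0]-B[1]+B[3]-B[2]; print("yaw",np.degrees(np.arctan2(d[1],d[0])), "center",np.mean(B,0))
C=[T(340,178,.044),T(553,320,.044),T(452,478,.044),T(237,345,.044)]
print("carrier",np.array(C),[np.linalg.norm(C[i]-C[(i+1)%4]) for i in range(4)],np.mean(C,0))
d=C[0]-C[1]+C[3]-C[2]; print("yaw",np.degrees(np.arctan2(d[1],d[0])))
d=C[1]-C[2];print("yaw by rear",np.degrees(np.arctan2(d[1],d[0])))
X=[T(341,158,.053),T(212,354,.053)];d=X[0]-X[1]
print("bar near edge",X,np.mean(X,0),np.degrees(np.arctan2(d[1],d[0])))
print("rib top",T(469,286,.049),T(390,411,.049))
print("scene rear corners",S(282,68,.044),S(108,132,.044),"rib",S(172,183,.047),S(318,128,.047), "bolts",S(465,226,.053),S(240,318,.053))
print("top bolts",T(322,147,.053),T(198,338,.053))
print(np.array([ -0.]),[onz("scene",*p,0)for p in[(285+40/4.7,175+175/4.7),(285+310/4.7,175+580/4.7),(285+590/4.7,175+440/4.7)]])
E
```

```text
base [[ 0.6828  0.1071  0.005 ]
 [ 0.5755 -0.0636  0.005 ]
 [ 0.4825 -0.004   0.005 ]
 [ 0.5899  0.1637  0.005 ]]
0.20155908420923507
0.11044950955977582
0.19916558655079367
0.10879144105989191
yaw 57.602158328679664 center [0.5826 0.0508 0.005 ]
carrier [[ 0.627   0.0481  0.044 ]
 [ 0.5716 -0.0356  0.044 ]
 [ 0.5099  0.0033  0.044 ]
 [ 0.5612  0.0876  0.044 ]] [np.float64(0.10036182389565018), np.float64(0.07296056620770291), np.float64(0.09866621015513344), np.float64(0.07672869229518703)] [0.5674 0.0259 0.044 ]
yaw 57.612469888661224
yaw by rear -32.22751136549004
bar near edge [array([0.6335, 0.047 , 0.053 ]), array([0.5571, 0.0959, 0.053 ])] [0.5953 0.0714 0.053 ] -32.64738418410502
rib top [ 0.5843 -0.0029  0.049 ] [0.5356 0.0273 0.049 ]
scene rear corners [0.5145 0.0042 0.044 ] [ 0.5774 -0.0349  0.044 ] rib [ 0.5907 -0.0003  0.047 ] [0.5397 0.0319 0.047 ] bolts [0.563  0.0993 0.053 ] [0.6376 0.0522 0.053 ]
top bolts [0.6377 0.0544 0.053 ] [0.5632 0.1014 0.053 ]
[-0.] [array([ 0.5739, -0.0682,  0.    ]), array([0.6827, 0.1045, 0.    ]), array([0.5855, 0.1624, 0.    ])]
```

All measurements agree: yaw is 57.6°, the crossbar point is about (0.596, 0.071), and the carrier centre is about (0.567, 0.026), with its nose roughly 3.5 mm short of the bar. Plan: shut the fingers, set the jaw axis across the dock, and press just behind the rib at about (0.553, 0.004).

>>> {"fn": "carry_out", "kwargs": {"steps": [{"xyz":[2,-3.3,0],"rot":[0,0,-6]},{"xyz":[4,-6.6,0],"rot":[0,0,-12]},{"xyz":[6,-10,0],"rot":[0,0,-18]},{"xyz":[8,-13.3,0],"rot":[0,0,-24]},{"xyz":[10,-16.6,0],"rot":[0,0,-30]},{"xyz":[12,-20,0],"rot":[0,0,-36]},{"xyz":[14,-23.3,0],"rot":[0,0,-42]},{"xyz":[16,-26.6,0],"rot":[0,0,-48]},{"xyz":[18,-30,0],"rot":[0,0,-54]},{"xyz":[20,-33,0],"rot":[0,0,-60]}], "grip": 0, "force": 30}}

```text
t: 1.1
tool_pos: [0.4054, 0.2322, 0.2354]
orientation: [3.13, 0.267, -0.0]
force: [-0.0, -0.6, -0.4]
opening: 0.0176
```

>>> {"fn": "carry_out", "kwargs": {"steps": [{"xyz":[2,-3.3,0],"rot":[0,0,-6]},{"xyz":[4,-6.6,-1],"rot":[0,0,-12]},{"xyz":[6,-10,-2],"rot":[0,0,-18]},{"xyz":[8,-13.3,-4],"rot":[0,0,-24]},{"xyz":[10,-16,-6],"rot":[0,0,-30]},{"xyz":[12,-19,-8],"rot":[0,0,-36]},{"xyz":[14.8,-23,-10],"rot":[0,0,-42.4]},{"xyz":[14.8,-23,-12],"rot":[0,0,-42.4]},{"xyz":[14.8,-23,-12],"rot":[0,0,-42.4]},{"xyz":[14.8,-23,-12],"rot":[0,0,-42.4]}]}}

```text
t: 2.1
tool_pos: [0.5521, 0.0042, 0.1151]
orientation: [3.017, -0.875, -0.004]
force: [0.4, 0.4, -0.2]
opening: 0.0006
```

```bash
python3 - <<'E'
from h import *
import cv2
s=read_state();print(s['t'],s['tool_pos'],s['force'],s['opening'],R.from_rotvec(s['orientation']).as_matrix().round(3))
for n,(a,b,c,d) in {"scene":(150,310,250,450),"top":(100,280,180,390)}.items():
    i=read_camera(n)[a:b,c:d,::-1]; cv2.imwrite(f"pics/{n}1.png",cv2.resize(i,None,fx=3,fy=3,interpolation=cv2.INTER_CUBIC))
E
```

```text
2.1 [0.55212712 0.0042292  0.11512258] [ 0.42563829  0.43239464 -0.17933114] 0.000584624838488672 [[ 0.845 -0.535 -0.002]
 [-0.535 -0.845  0.   ]
 [-0.002  0.001 -1.   ]]
```

View pics/scene1.png

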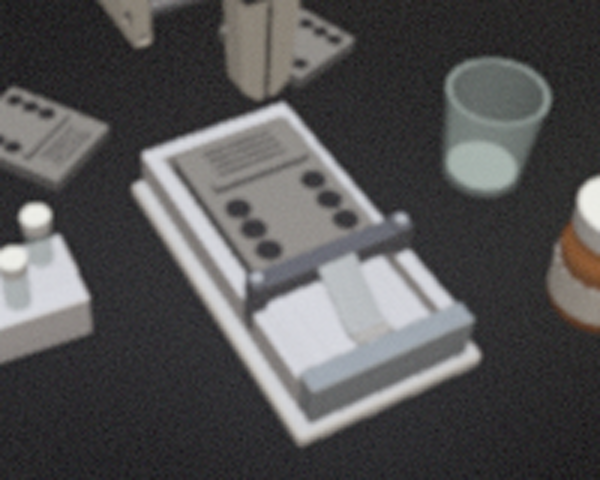

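View pics/top1.png

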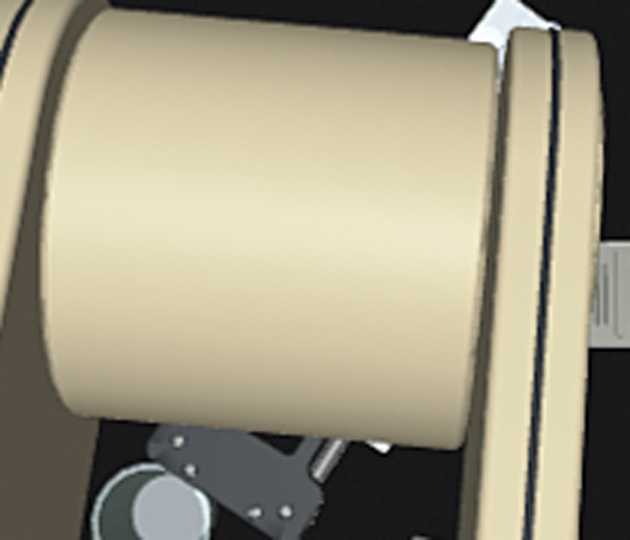

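```bash
python3 - <<'E'
from h import *
print(proj("scene",[.5521,.0042,.098]))
E
```

```text
[335.49607795 178.17836443]
```

>>> {"fn": "carry_out", "kwargs": {"steps": [{"xyz":[-0.16,-0.25,-1.5]},{"xyz":[-0.16,-0.25,-3]},{"xyz":[-0.16,-0.25,-4]},{"xyz":[-0.16,-0.25,-4.5]},{"xyz":[-0.16,-0.25,-5.0]},{"xyz":[-0.16,-0.25,-5.0]}]}}

```text
validation failed for argument at $.st...
```

```bash
python3 - <<'E'
from h import *
import cv2
s=read_state();print(s['t'],s['tool_pos'],s['force'])
for n,(a,b,c,d) in {"scene":(150,310,250,450)}.items():
    i=read_camera(n)[a:b,c:d,::-1]; cv2.imwrite(f"pics/{n}2.png",cv2.resize(i,None,fx=4,fy=3.75,interpolation=cv2.INTER_CUBIC))
E
```

```text
2.2 [0.55336337 0.00464484 0.11691714] [-0.01855224 -0.35938504  0.57997814]
```

View pics/scene2.png

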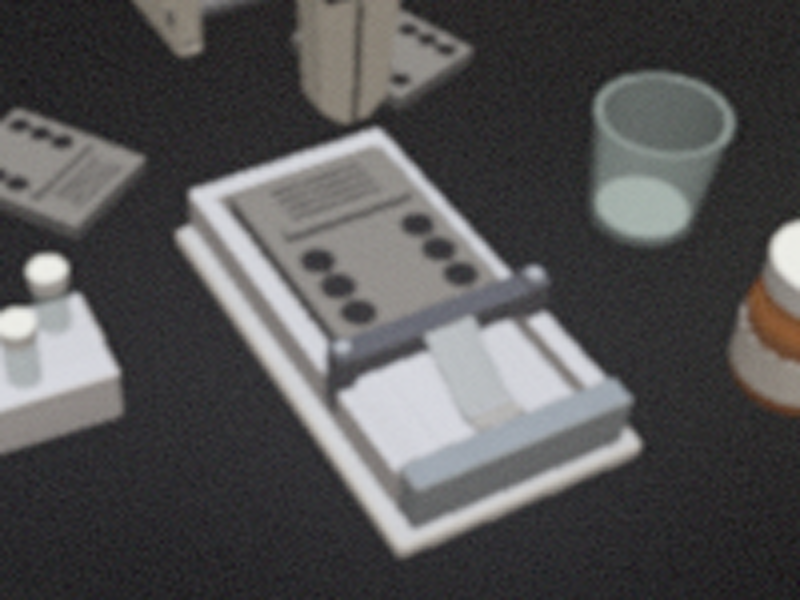

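The move was refused because rot is required. The fingertip pixel (about 337,181) matches the projection (335,178). Sending it again with rot.

>>> {"fn": "carry_out", "kwargs": {"steps": [{"xyz":[-0.16,-0.25,-1.5],"rot":[0,0,0]},{"xyz":[-0.16,-0.25,-3],"rot":[0,0,0]},{"xyz":[-0.16,-0.25,-4],"rot":[0,0,0]},{"xyz":[-0.16,-0.25,-4.5],"rot":[0,0,0]},{"xyz":[-0.16,-0.25,-5.0],"rot":[0,0,0]},{"xyz":[-0.16,-0.25,-5.0],"rot":[0,0,0]}]}}

```text
t: 2.85
tool_pos: [0.5509, 0.0014, 0.0647]
orientation: [3.017, -0.876, -0.002]
force: [0.1, -0.4, -0.3]
opening: 0.0003
```

```bash
python3 - <<'E'
from h import *
import cv2
s=read_state();print(s['t'],s['tool_pos'],s['force'])
for n,(a,b,c,d) in {"scene":(150,310,250,450)}.items():
    i=read_camera(n)[a:b,c:d,::-1]; cv2.imwrite(f"pics/{n}3.png",cv2.resize(i,None,fx=4,fy=3.75,interpolation=cv2.INTER_CUBIC))
E
```

```text
2.85 [0.55091096 0.00141692 0.0647064 ] [ 0.14983614 -0.392637   -0.33163792]
```

View pics/scene3.png

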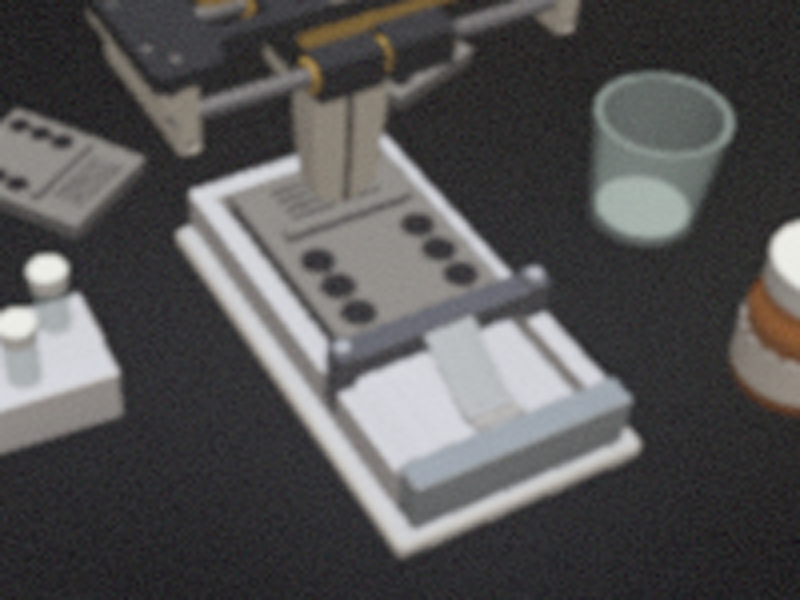

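The fingertips at crop (345,198) hover over the tread just behind the rib at (350,218) and are centred on it. Now I'll press down gradually.

>>> {"fn": "carry_out", "kwargs": {"steps": [{"xyz":[0,0,-0.3],"rot":[0,0,0]},{"xyz":[0,0,-0.5],"rot":[0,0,0]},{"xyz":[0,0,-0.7],"rot":[0,0,0]},{"xyz":[0,0,-0.7],"rot":[0,0,0]}]}}

```text
t: 3.3
tool_pos: [0.5519, 0.0013, 0.0593]
orientation: [-3.017, 0.876, -0.002]
force: [-1.6, 0.3, 7.1]
opening: 0.0006
```

>>> {"fn": "carry_out", "kwargs": {"steps": [{"xyz":[0,0,-0.2],"rot":[0,0,0]},{"xyz":[0,0,-0.4],"rot":[0,0,0]},{"xyz":[0,0,-0.4],"rot":[0,0,0]}]}}

```text
t: 3.6
tool_pos: [0.5521, 0.0013, 0.0557]
orientation: [-3.017, 0.876, -0.002]
force: [-3.1, 0.2, 10.0]
opening: 0.0003
```

>>> {"fn": "carry_out", "kwargs": {"steps": [{"xyz":[0,0,-0.2],"rot":[0,0,0]},{"xyz":[0,0,-0.3],"rot":[0,0,0]},{"xyz":[0,0,-0.3],"rot":[0,0,0]}]}}

```text
t: 3.9
tool_pos: [0.5522, 0.0013, 0.0533]
orientation: [-3.017, 0.876, -0.002]
force: [-5.2, 0.1, 11.3]
opening: 0.0006
```

>>> {"fn": "carry_out", "kwargs": {"steps": [{"xyz":[0,0,-0.1],"rot":[0,0,0]},{"xyz":[0,0,-0.1],"rot":[0,0,0]}]}}

```text
t: 4.1
tool_pos: [0.5525, 0.0013, 0.0532]
orientation: [-3.017, 0.876, -0.003]
force: [-9.2, 1.1, 20.4]
opening: 0.0002
```

>>> {"fn": "carry_out", "kwargs": {"steps": [{"xyz":[0,0,-0.08],"rot":[0,0,0]},{"xyz":[0,0,-0.08],"rot":[0,0,0]}]}}

```text
t: 4.3
tool_pos: [0.5528, 0.0012, 0.0532]
orientation: [-3.017, 0.876, -0.004]
force: [-10.5, -0.2, 25.3]
opening: 0.0008
```

```bash
python3 - <<'E'
from h import *
import cv2
s=read_state();print(s['t'],s['tool_pos'],s['force'])
for n,(a,b,c,d) in {"scene":(150,310,250,450)}.items():
    i=read_camera(n)[a:b,c:d,::-1]; cv2.imwrite(f"pics/{n}4.png",cv2.resize(i,None,fx=4,fy=3.75,interpolation=cv2.INTER_CUBIC))
E
```

```text
4.3 [0.55276914 0.00124688 0.05316985] [-10.54511345  -0.239902    25.28641932]
```

View pics/scene4.png

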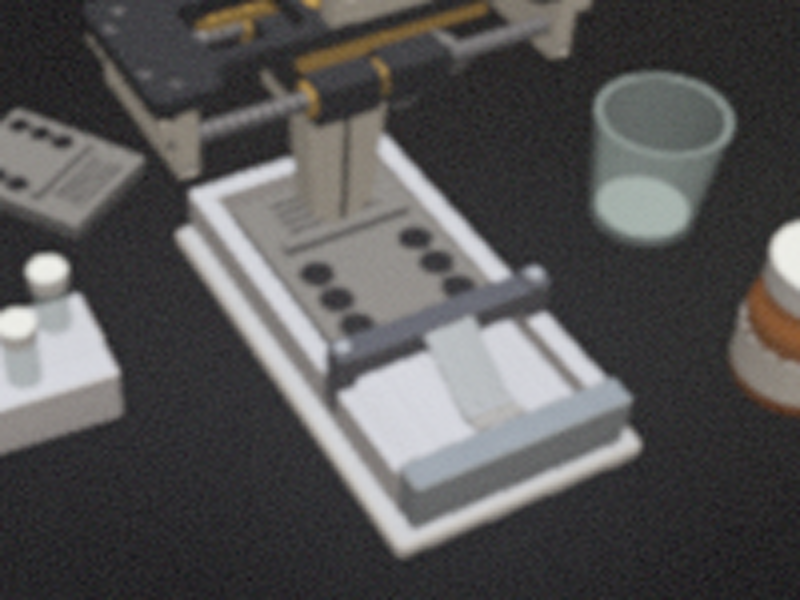

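The carrier has sunk: the fingertips are at 36.2 mm against the 36 mm flush height, pressing with 25 N. Now I'll slide it along (0.536, 0.844) in short moves, watching the force.

>>> {"fn": "carry_out", "kwargs": {"steps": [{"xyz":[0.03,0.33,-0.06],"rot":[0,0,0]},{"xyz":[0.14,0.5,-0.06],"rot":[0,0,0]},{"xyz":[0.3,0.76,-0.06],"rot":[0,0,0]},{"xyz":[0.3,0.76,-0.06],"rot":[0,0,0]}]}}

```text
t: 4.75
tool_pos: [0.5575, 0.0075, 0.0532]
orientation: [3.016, -0.876, 0.01]
force: [-4.6, -4.4, 21.5]
opening: 0.0004
```

>>> {"fn": "carry_out", "kwargs": {"steps": [{"xyz":[0.16,0.25,-0.06],"rot":[0,0,0]},{"xyz":[0.32,0.5,-0.08],"rot":[0,0,0]},{"xyz":[0.48,0.76,-0.08],"rot":[0,0,0]},{"xyz":[0.64,1.01,-0.08],"rot":[0,0,0]},{"xyz":[0.64,1.01,-0.08],"rot":[0,0,0]}]}}

```text
t: 5.25
tool_pos: [0.5636, 0.0172, 0.0531]
orientation: [3.015, -0.876, 0.009]
force: [-10.5, -7.5, 30.9]
opening: 0.0005
```

```bash
python3 - <<'E'
from h import *
import cv2
s=read_state();print(s['t'],s['tool_pos'],s['force'])
for n,(a,b,c,d) in {"scene":(150,310,250,450)}.items():
    i=read_camera(n)[a:b,c:d,::-1]; cv2.imwrite(f"pics/{n}5.png",cv2.resize(i,None,fx=4,fy=3.75,interpolation=cv2.INTER_CUBIC))
E
```

```text
5.25 [0.56359084 0.01716854 0.05314607] [-10.5093641   -7.54849283  30.85827001]
```

View pics/scene5.png

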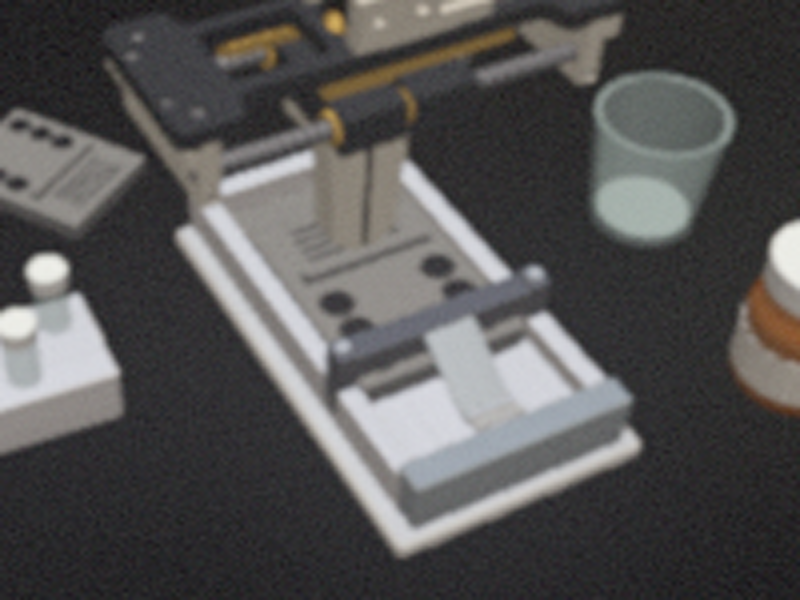

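The nose has emerged beneath the crossbar near crop (380,380), and the carrier is following the fingers. Continuing.

>>> {"fn": "carry_out", "kwargs": {"steps": [{"xyz":[0.16,0.25,0],"rot":[0,0,0]},{"xyz":[0.32,0.5,0],"rot":[0,0,0]},{"xyz":[0.48,0.76,0],"rot":[0,0,0]},{"xyz":[0.62,1.02,0],"rot":[0,0,0]},{"xyz":[0.62,1.02,0],"rot":[0,0,0]}]}}

```text
t: 5.8
tool_pos: [0.5701, 0.0275, 0.0532]
orientation: [3.016, -0.876, 0.01]
force: [-7.8, -6.9, 28.7]
opening: 0.0002
```

>>> {"fn": "carry_out", "kwargs": {"steps": [{"xyz":[0.16,0.25,0],"rot":[0,0,0]},{"xyz":[0.32,0.5,0],"rot":[0,0,0]},{"xyz":[0.48,0.76,0],"rot":[0,0,0]},{"xyz":[0.62,1.02,0],"rot":[0,0,0]},{"xyz":[0.62,1.02,0],"rot":[0,0,0]}]}}

```text
t: 6.3
tool_pos: [0.5761, 0.0371, 0.0532]
orientation: [3.015, -0.876, 0.01]
force: [-9.6, -11.3, 29.0]
opening: 0.0006
```

```bash
python3 - <<'E'
from h import *
import cv2
s=read_state();print(s['t'],s['tool_pos'],s['force'])
for n,(a,b,c,d) in {"scene":(150,310,250,450)}.items():
    i=read_camera(n)[a:b,c:d,::-1]; cv2.imwrite(f"pics/{n}6.png",cv2.resize(i,None,fx=4,fy=3.75,interpolation=cv2.INTER_CUBIC))
E
```

```text
6.3 [0.57612082 0.03706256 0.05319851] [ -9.55414818 -11.30397016  29.00927998]
```

View pics/scene6.png

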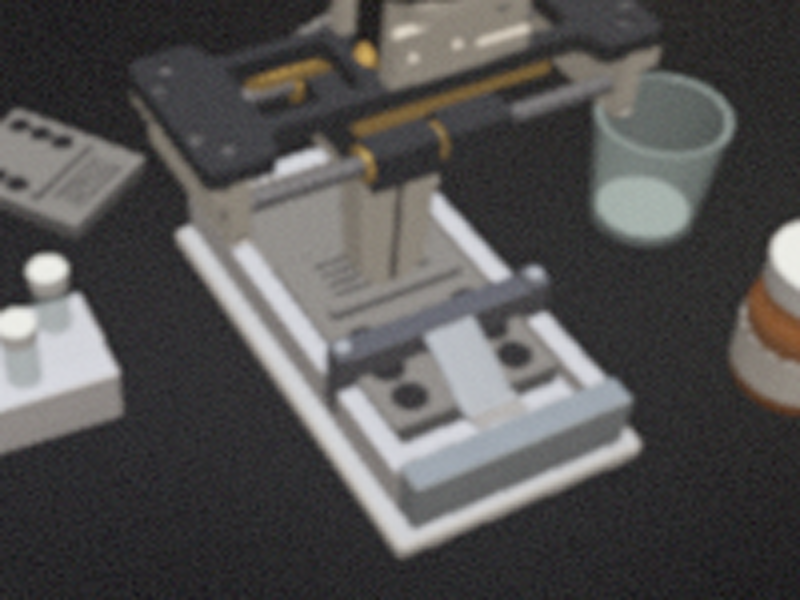

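The carrier is well under the bar, with its nose at the spring tip near crop (440,420) and still flush. About 17 mm remain.

>>> {"fn": "carry_out", "kwargs": {"steps": [{"xyz":[0.16,0.25,0],"rot":[0,0,0]},{"xyz":[0.32,0.5,0],"rot":[0,0,0]},{"xyz":[0.48,0.76,0],"rot":[0,0,0]},{"xyz":[0.62,1.02,0],"rot":[0,0,0]},{"xyz":[0.62,1.02,0],"rot":[0,0,0]}]}}

```text
t: 6.85
tool_pos: [0.5826, 0.0474, 0.0532]
orientation: [3.015, -0.876, 0.011]
force: [-7.6, -10.7, 27.9]
opening: 0.0002
```

```bash
python3 - <<'E'
from h import *
import cv2
s=read_state();print(s['t'],s['tool_pos'],s['force'])
for n,(a,b,c,d) in {"scene":(150,310,250,450)}.items():
    i=read_camera(n)[a:b,c:d,::-1]; cv2.imwrite(f"pics/{n}7.png",cv2.resize(i,None,fx=4,fy=3.75,interpolation=cv2.INTER_CUBIC))
E
```

```text
6.85 [0.58261421 0.04739677 0.05320492] [ -7.58945547 -10.74143356  27.92253646]
```

View pics/scene7.png

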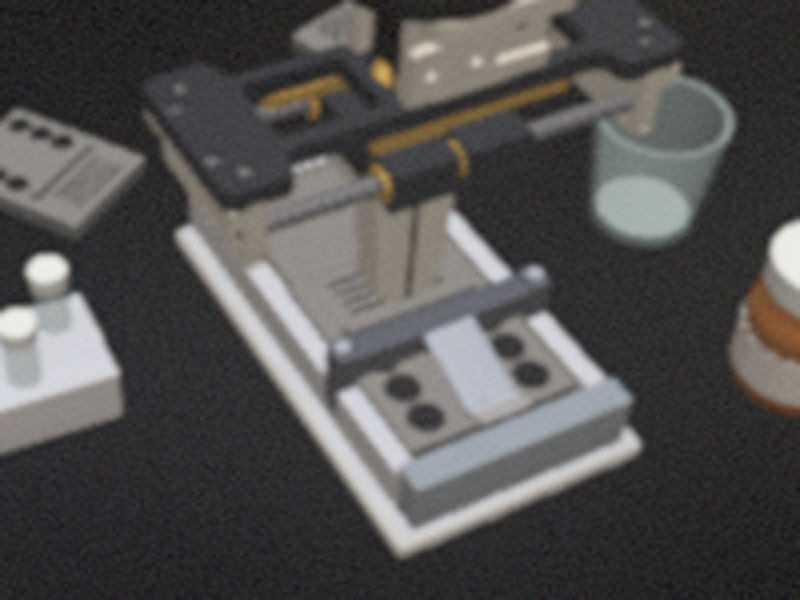

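>>> {"fn": "carry_out", "kwargs": {"steps": [{"xyz":[0.11,0.17,0],"rot":[0,0,0]},{"xyz":[0.21,0.34,0],"rot":[0,0,0]},{"xyz":[0.32,0.5,0],"rot":[0,0,0]},{"xyz":[0.32,0.5,0],"rot":[0,0,0]}]}}

```text
t: 7.3
tool_pos: [0.5856, 0.052, 0.0532]
orientation: [3.014, -0.876, 0.01]
force: [-8.9, -11.9, 28.6]
opening: 0.0005
```

>>> {"fn": "carry_out", "kwargs": {"steps": [{"xyz":[0.11,0.17,0],"rot":[0,0,0]},{"xyz":[0.16,0.25,0],"rot":[0,0,0]},{"xyz":[0.16,0.25,0],"rot":[0,0,0]}]}}

```text
t: 7.6
tool_pos: [0.5871, 0.054, 0.0532]
orientation: [3.014, -0.876, 0.01]
force: [-9.5, -14.8, 27.5]
opening: 0.0006
```

```bash
python3 - <<'E'
from h import *
import cv2
s=read_state();print(s['t'],s['tool_pos'],s['force'])
for n,(a,b,c,d) in {"scene":(150,310,250,450)}.items():
    i=read_camera(n)[a:b,c:d,::-1]; cv2.imwrite(f"pics/{n}8.png",cv2.resize(i,None,fx=4,fy=3.75,interpolation=cv2.INTER_CUBIC))
E
```

```text
7.6 [0.58712779 0.05404317 0.05319687] [ -9.50478567 -14.79255303  27.49070866]
```

View pics/scene8.png

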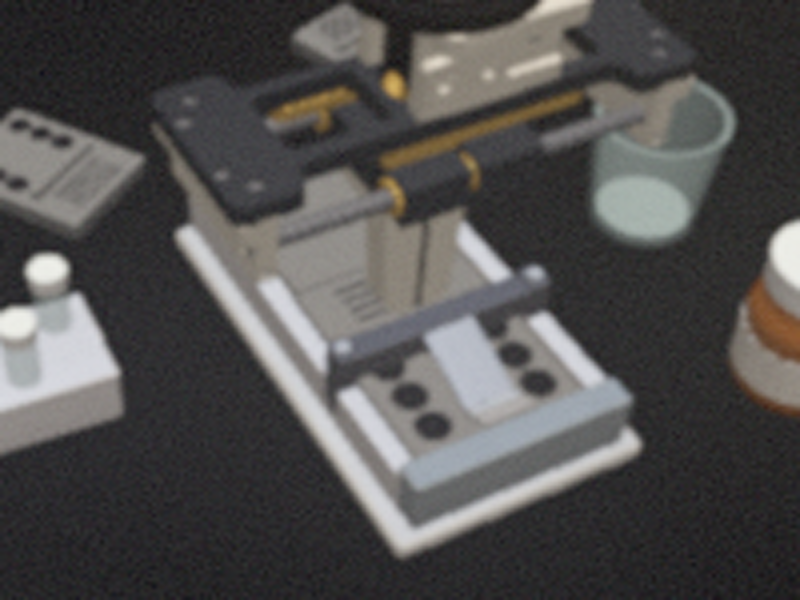

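>>> {"fn": "carry_out", "kwargs": {"steps": [{"xyz":[0.08,0.13,0],"rot":[0,0,0]},{"xyz":[0.16,0.25,0],"rot":[0,0,0]},{"xyz":[0.16,0.25,0],"rot":[0,0,0]}]}}

```text
t: 7.95
tool_pos: [0.5877, 0.0548, 0.0532]
orientation: [3.01, -0.876, 0.008]
force: [-14.6, -22.8, 33.7]
opening: 0.0003
```

>>> {"fn": "carry_out", "kwargs": {"steps": [{"xyz":[0.08,0.13,0],"rot":[0,0,0]},{"xyz":[0.08,0.13,0],"rot":[0,0,0]}]}}

```text
t: 8.15
tool_pos: [0.5878, 0.0549, 0.0532]
orientation: [3.008, -0.875, 0.006]
force: [-19.5, -27.8, 38.2]
opening: 0.0004
```

```bash
python3 - <<'E'
from h import *
import cv2
s=read_state();print(s['t'],s['tool_pos'],s['force'])
for n,(a,b,c,d) in {"scene":(150,310,250,450)}.items():
    i=read_camera(n)[a:b,c:d,::-1]; cv2.imwrite(f"pics/{n}9.png",cv2.resize(i,None,fx=4,fy=3.75,interpolation=cv2.INTER_CUBIC))
E
```

```text
8.15 [0.58777114 0.05493897 0.05316167] [-19.5368681  -27.76780104  38.2200941 ]
```

View pics/scene9.png

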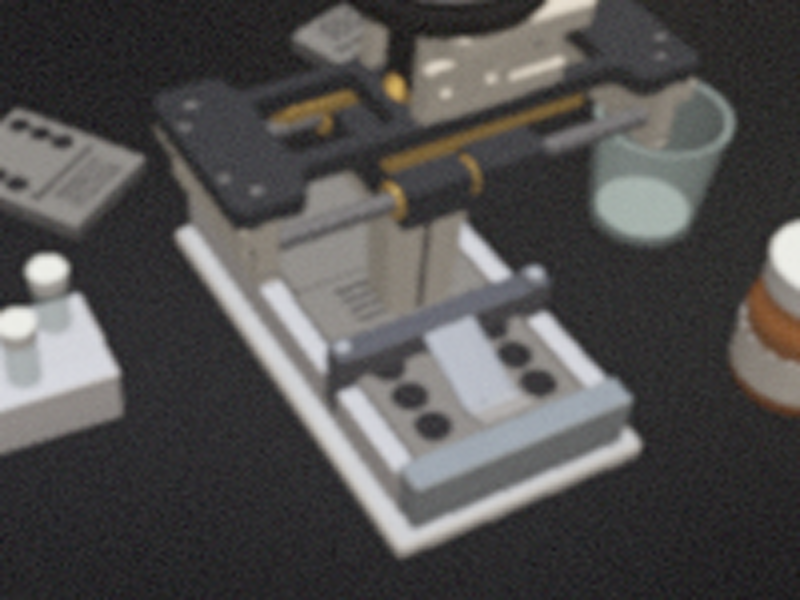

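Motion stopped dead with 34 N along the dock axis. The TCP is at dock x ≈ -18 mm, which matches the rib-contact position when home (-17.5 mm). I'll ease the forward push, keeping a slight forward bias, then lift straight off.

>>> {"fn": "carry_out", "kwargs": {"steps": [{"xyz":[-0.08,-0.12,0],"rot":[0,0,0]},{"xyz":[-0.13,-0.2,0],"rot":[0,0,0]},{"xyz":[-0.13,-0.2,0],"rot":[0,0,0]}]}}

```text
t: 8.5
tool_pos: [0.5876, 0.0548, 0.0532]
orientation: [3.012, -0.876, 0.009]
force: [-11.6, -18.8, 30.7]
opening: 0.0006
```

>>> {"fn": "carry_out", "kwargs": {"steps": [{"xyz":[-0.06,-0.09,0],"rot":[0,0,0]},{"xyz":[-0.06,-0.09,0.1],"rot":[0,0,0]},{"xyz":[-0.06,-0.09,0.2],"rot":[0,0,0]},{"xyz":[-0.08,-0.12,0.4],"rot":[0,0,0]}]}}

```text
t: 8.9
tool_pos: [0.5856, 0.0556, 0.0536]
orientation: [3.015, -0.877, 0.005]
force: [-1.1, -4.9, -1.1]
opening: 0.0005
```

>>> {"fn": "carry_out", "kwargs": {"steps": [{"xyz":[-0.05,-0.08,0.5],"rot":[0,0,0]},{"xyz":[-0.1,-0.2,1.5],"rot":[0,0,0]},{"xyz":[-0.1,-0.2,4],"rot":[0,0,0]},{"xyz":[-1,-1.6,8],"rot":[0,0,0]},{"xyz":[-2,-4,12],"rot":[0,0,0]},{"xyz":[-2,-8,14],"rot":[0,0,0]},{"xyz":[-2,-12,16],"rot":[0,0,0]},{"xyz":[-4,-16,16],"rot":[0,0,0]},{"xyz":[-5,-20,16],"rot":[0,0,0]},{"xyz":[-6,-24,16],"rot":[0,0,0]}]}}

```text
t: 9.9
tool_pos: [0.5241, -0.1834, 0.2136]
orientation: [-3.017, 0.875, -0.002]
force: [0.9, -0.7, -0.2]
opening: 0.0003
```

```bash
python3 - <<'E'
from h import *
import cv2
s=read_state();print(s['t'],s['tool_pos'],s['force'])
for n,(a,b,c,d) in {"scene":(150,310,250,450),"top":(100,280,180,390)}.items():
    I=read_camera(n)[:,:,::-1];cv2.imwrite(f"pics/{n}10f.png",I)
    cv2.imwrite(f"pics/{n}10.png",cv2.resize(I[a:b,c:d],None,fx=3.3,fy=3.3,interpolation=cv2.INTER_CUBIC))
E
```

```text
9.9 [ 0.52414493 -0.18344012  0.21363473] [ 0.87722465 -0.73510934 -0.20579934]
```

View pics/scene10.png

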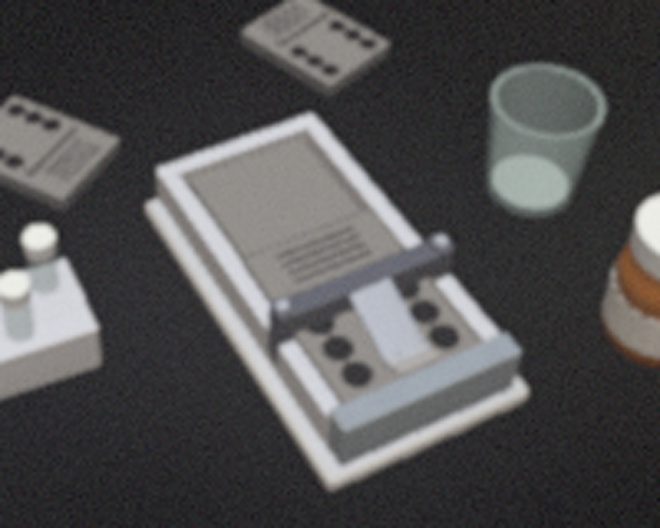

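View pics/top10.png

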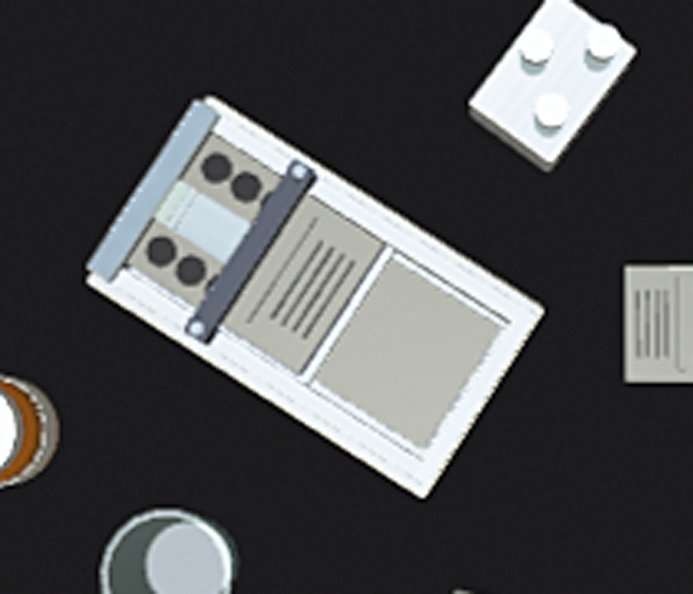

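The top view shows the carrier under the bar with its nose at the end stop. Its rear edge is at crop (385,245)-(302,372), with the lift plate clear behind it. I'll check those numbers.

```bash
python3 - <<'E'
from h import *
import cv2
a=np.radians(57.6);ex=np.array([np.cos(a),np.sin(a)]);ey=np.array([-ex[1],ex[0]]);o=np.array([.596,.071])
def T(u,v,z,n="top",off=(180,100)):
    p=onz(n,off[0]+(u+.5)/3.3-.5,off[1]+(v+.5)/3.3-.5,z)[:2]-o; return np.round(1e3*np.array([p@ex,p@ey]),1)
print("rear edge",T(385,245,.036),T(302,372,.036))
for z in(.03,.022): print("plate",z,[T(*p,z).tolist() for p in[(396,258),(316,382),(501,325),(422,448)]])
I=cv2.imread("pics/scene10f.png")[180:250,290:390]
cv2.imwrite("pics/s10z.png",cv2.resize(I,None,fx=8,fy=8,interpolation=cv2.INTER_CUBIC))
I=cv2.imread("pics/top10f.png")[125:245,200:350]
cv2.imwrite("pics/t10z.png",cv2.resize(I,None,fx=5,fy=5,interpolation=cv2.INTER_CUBIC))
E
```

```text
rear edge [-43.1 -37.8] [-42.9  34.7]
plate 0.03 [[-50.4, -35.8], [-50.5, 35.3], [-110.5, -35.9], [-110.5, 34.3]]
plate 0.022 [[-49.6, -36.3], [-49.8, 35.5], [-110.3, -36.4], [-110.4, 34.5]]
```

View pics/s10z.png

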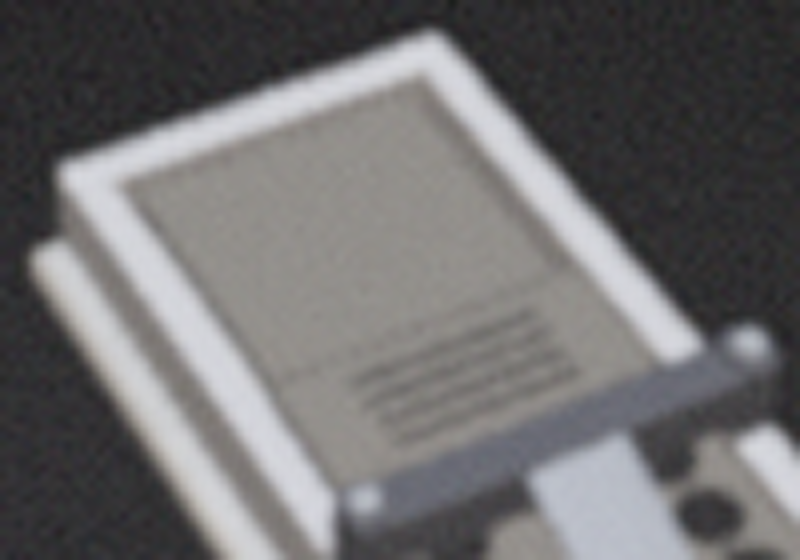

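View pics/t10z.png

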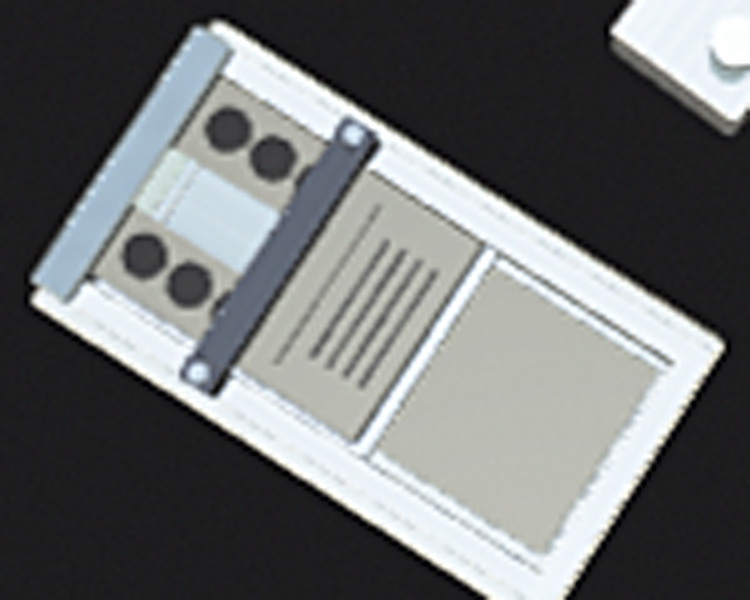

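```bash
python3 - <<'E'
from h import *
a=np.radians(57.6);ex=np.array([np.cos(a),np.sin(a)]);ey=np.array([-ex[1],ex[0]]);o=np.array([.596,.071])
for x,y,z in [(-113,35,30),(-113,35,22),(-113,-35,30),(-113,-35,22),(-44,0,36),(-115,39.5,34),(-115,-39.5,34),(-49,0,30),(-49,0,22)]:
    p=np.r_[o+ex*x/1e3+ey*y/1e3,z/1e3]
    print(x,y,z,"scene crop",((proj("scene",p)-[290,180]+.5)*8).round(0),"top crop",((proj("top",p)-[200,125]+.5)*5).round(0))
E
```

```text
-113 35 30 scene crop [417.  85.] top crop [546. 561.]
-113 35 22 scene crop [416. 110.] top crop [546. 560.]
-113 -35 30 scene crop [143. 184.] top crop [665. 375.]
-113 -35 22 scene crop [144. 209.] top crop [664. 376.]
-44 0 36 scene crop [437. 314.] top crop [421. 349.]
-115 39.5 34 scene crop [431.  61.] top crop [543. 576.]
-115 -39.5 34 scene crop [121. 172.] top crop [678. 365.]
-49 0 30 scene crop [424. 318.] top crop [436. 359.]
-49 0 22 scene crop [423. 343.] top crop [438. 360.]
```

The plate's rear corners appear at scene crop (420,82) and about (135,185). The prediction for the raised plate is (417,85) and (143,184), against (416,110) and (144,209) if it were down, so the plate is up. Bystanders look unmoved and the robot is clear, so I'll hand in.

```bash
python3 - <<'E'
from plant import *
print(close_job())
E
```

```text
the job is handed in; nothing more can be done
None
```

The carrier is fully home against the end stop and the lift plate has sprung up behind it. The job was handed in at about 10 s, and no verdict was reported.

**What I did:** With the fingers shut, I pressed the tread flush, then slid the carrier under the crossbar and drag spring with about 20–38 N of downward force held throughout. It stopped dead with about 34 N along the channel. I eased the forward push before lifting straight off.

**Last checks:**
- **Carrier:** its rear edge measured dock x ≈ -43 mm against -44 mm expected, which is within the camera's accuracy. The nose looks against the end stop.
- **Lift plate:** its rear corners match the raised height (30 mm) in the scene view. The top view alone could not tell raised from lowered.
- **Bystanders:** the jar, beaker and vial block look where they stood; I compared them by eye and did not measure them.
- **Robot:** it was clear of everything, with the force reading about zero.

One move was refused because its rows lacked a rotation. Nothing moved, and I sent it again.

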